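Hold the nursery pedal bin open

ROBOT

A 6-joint arm with a two-finger parallel gripper is mounted at the origin on the work surface. World frame = base frame: x ahead of the robot, y to its left, z up, the work surface at z = 0. Lengths are in m, angles in rad, forces in N, time in s.
With the tool pointing down it reaches from about 0.3 to 0.85 m from the base axis. Payload 5.4 kg.
Tool frame: the origin (TCP) lies at the very end of the fingers, on their centre line; the grasp point (between the pads) lies 19 mm behind it; z points along the fingers, y is the line along which they close (so a half turn about z gives the same grasp; the last joint's range is limited). The gripper opens to 85 mm and grips with 20 to 120 N. Pads are 22 mm wide; open, the fingers measure 114 mm over their backs; the gripper's body (76 mm by 85 mm) begins 54 mm behind the grasp point. The pads swing forward as they close: fully open they stand 13 mm farther back than shut.
Start: joints at [-1.329, 0.158, 1.597, -0, 1.386, -0.21], TCP at [0.251, -0.517, 0.231] pointing down, gripper open.
Joint ranges: [-2.91, 2.91], [-0.94, 2.29], [0.18, 2.7], [-1.29, 4.43], [0.17, 2.64], [-3, 3]. Speed limits (rad/s): [2.57, 2.57, 3.14, 3.14, 3.14, 3.14].

INTERFACE

Orientations are given as a unit quaternion [w, x, y, z].
In Python, from rig import arm gives the robot as it stands. Calls block until the motion is done:
- arm.goto(position, orientation): joint-space move of the TCP to a pose.
- arm.servo_line(position, orientation=None, feed=0.15, contact_N=None): straight line of the TCP; orientation=None keeps the orientation; feed is the mean speed in m/s. With contact_N (N) it stops when the force on the tool has changed by that much, and returns True; else False.
- arm.move_joints(angles): joint-space move.
- arm.set_gripper(opening): finger opening in m; the grip force is fixed at half the most; returns when the fingers have stopped.
- arm.wait(seconds).
- arm.ik(position, orientation): joint angles nearest the present ones, or None.
- arm.read_state(): the state.
- arm.camera(name): name is "scene" or "top"; returns a dict with "img" (480x640x3 uint8, blue, green, red), "intrinsics" (3x3 intrinsics, pixels), "k1" (the pictures are not rectified: a ray, as slopes to the right and down, at radius r is drawn at 1 + k1 r^2 times it, then the intrinsics apply), "R" (3x3) and "t" (3): a world point X has camera coordinates R X + t. Camera axes: x right, y down, z forward; pixel columns grow to the right and rows downward; lengths in m; the calibration is good to about 2 mm. A picture is of the moment at which its call begins. There is no depth.
A pose or a line that the arm cannot do raises arm.PlanningError and nothing moves.
- arm.hand_in(): hands the job in; it is judged then, once.
The state is a dict: "t": time; "joint_pos": joint angles; "dq": joint speeds; "joint_efforts": joint torques, N m; "eef_pos": TCP position; "tcp_rot": TCP orientation; "force": force on the tool from outside, world axes, zero at the start; "torque": the same for the moment, N m; "opening": finger opening in m; "finger_force": force on a finger pad.
Only numpy, scipy, OpenCV 4.12 (cv2) and the standard library are available. Lean on these libraries where they do the work, as an engineer would, in place of code of your own. Each camera call takes 0.05 s, during which the arm holds its last target. There are 200 camera calls.

TASK

The blue hairbrush has ended up with its handle under the pedal of the little steel bin: push it out of the way along the table, without picking it up. Then press the pedal all the way down with your fingertips and keep it pressed, so that the lid stands wide open for me to drop the used cotton pads in. Work the lid by the pedal only, leave the bin standing where it is and leave the other things alone; the program finishes while still holding the pedal down.

Things in the scene. Friction and masses are not known exactly. Their poses are not given: they have to be found in the camera images.
- bin: loose round steel pedal bin, black base ring, 1.3 kg, 132 mm across, 180 mm high, upright. Origin: centre of the underside; its -x axis points to the pedal, +x to the lid's hinge (housing ends at x = 85 mm), z up. Inside, a flat lever rocks on a pin at x = -40 mm, z = 23 mm: its front end is the pedal, its rear end lifts a rod that lifts the lid
- bin_pedal (a joint): rocking lever, rad: 0 with the pedal up (lid shut); grows as the pedal is pressed; about 0.25 all the way down, when the rubber buffer under the pedal's tip meets the table: a firm stop. The lid's weight pushes the pedal back up; pressing at the pad takes about 4 to 8 N at first and 2 to 4 N near the bottom
- pedal_pad (a point): centre of the pedal's ribbed black tread. Pedal up: in the bin's frame at x = -118 mm (52 mm in front of the bin's side), y = 0, 34 mm above the table; it drops 20 mm when pressed. Steel pad 42 mm long (tip at x = -139 mm), 44 mm wide, 5 mm thick, rising 0.16 rad to its tip when up; an 18 mm wide bar joins it to the bin. Free height below: 20 mm or more, 17 mm by the bin
- bin_lid (a joint): lid angle, rad: 0 shut, about 1.2 wide open (4.8 times the lever's angle); it is raised by the pedal alone and falls shut when the pedal is let go
- lid_front (a point): front rim of the domed steel lid (131 mm across), above the pedal when shut, 171 mm above the table; the lid's hinge is 144 mm behind it, 168 mm above the table. Opening, the rim swings up and back, away from the pedal
- brush: loose blue hairbrush, 60 g, 170 mm long, flat on its back, bristles up. Origin: mid-length, underside; x along it to the head. Handle (x = -85 to 23 mm) 16 mm wide, 14 mm thick; oval head (x = 21 to 85) 48 mm wide, 25 mm high with bristles; centre of mass x = 20 mm. It starts with the handle crosswise under the pedal, its end just past it; the head lies clear on the bin's +y side
- brush_handle_end (a point): end of the brush's handle, 7 mm above the brush's underside
- bottle: loose empty glass baby bottle with white collar and teat, standing, 56 mm across, 158 mm high, 0.21 kg; origin at the centre of its underside. Leave alone
- pacifier: loose yellow pacifier lying with the teat up, 43 mm across, 37 mm high; origin at the centre of its underside. Leave alone
- nail_file: loose stainless nail file with a white grip, lying flat, 151 mm long, 14 mm wide, 4 to 6 mm thick; origin in the middle, on the underside, x along it towards the tip. Leave alone
- lamp: loose white ceramic night lamp with a cream mushroom shade and a brass toggle, 124 mm across, 171 mm high, 0.9 kg; origin at the centre of its underside. Leave alone
Mind the look-alikes: they are no part of the job. Of the things shaped like the brush, the blue one is meant.

How it is judged:
At the end, for the whole second after the job is handed in: the fingers press the pedal (over 1 N) and hold it past 0.21 rad, at most 3 mm short of all the way down; the lid is open past 1.0 rad and still; the brush lies flat on the table, not caught under the pedal; the bin stands upright within 40 mm of where it was (value of joint bin_pedal above 0.21 rad and value of joint bin_lid above 1 rad and velocity of joint bin_lid below 0.15 rad/s and not (velocity of joint bin_lid below -0.15 rad/s) and contact force between the fingers and bin_pedal above 1 N and contact force between brush and bin_pedal below 0.5 N and height (world z) of brush below 0.012 m and not (height (world z) of brush below -0.01 m) and angle between brush's own z axis and vertical below 0.25 rad and angle between bin's own z axis and vertical below 0.08 rad and distance of bin from where it was at the start of the episode below 0.04 m); the arm keeps its last pose, push and grip.
It fails at once if the hairbrush is lifted off the table or tipped up (height (world z) of brush above 0.02 m or angle between brush's own z axis and vertical above 0.5 rad).
It fails at once if the robot touches the lid instead of working it by the pedal (contact force between any of the fingers, the arm and bin_lid above 0.5 N).
It fails at once if the bin is shoved away, lifted or tipped (distance of bin from where it was at the start of the episode above 0.05 m or angle between bin's own z axis and vertical above 0.2 rad).
It fails at once if the bottle, pacifier, nail file or lamp is knocked or moved (distance of any of bottle, pacifier, nail_file, lamp from where it was at the start of the episode above 0.02 m or angle between bottle's own z axis and vertical above 0.3 rad).
It also fails if it takes over 40 s, if anything falls off the work surface, if the arm or the gripper's body presses on something with over 40 N, if the wrist force passes 120 N, or if a joint passes its speed limit or range.

## Working session

There is one attempt and no reset: what is moved stays moved. The work goes in short steps, each a Python script; the robot and the scene stay as the last script left them, time stands still between calls to the robot, and variables do not carry over. Pictures are saved under pics/ and viewed, at most 10 in all, crops included, and the job is handed in when it is done.

```bash
ls; mkdir -p pics; python3 - <<'E'
from rig import arm
import cv2
for n in("scene","top"):
    c=arm.camera(n); cv2.imwrite(f"pics/{n}0.png",c["img"]); print(n,c["intrinsics"],c["k1"],c["R"],c["t"])
print(arm.read_state())
E
```

```text
pics
scene [[496.31967808   0.         317.60589405]
 [  0.         496.31967808 232.86050047]
 [  0.           0.           1.        ]] -0.07762365802630172 [[-0.43219605  0.90172262  0.01014396]
 [ 0.60322866  0.2974527  -0.74002505]
 [-0.67031467 -0.31371677 -0.67250281]] [ 0.15372037 -0.2245387   1.52369777]
top [[521.99267009   0.         316.43691506]
 [  0.         521.99267009 240.58240729]
 [  0.           0.           1.        ]] -0.05472760272044908 [[ 0.02070448 -0.99978513  0.00100513]
 [-0.99106592 -0.02065638 -0.13176366]
 [ 0.13175611  0.00173195 -0.99128065]] [0.0978412  0.49229346 1.11227997]
{'t': 0.1, 'joint_pos': array([-1.32908836e+00,  1.58991859e-01,  1.59814003e+00, -2.92823301e-05,
        1.38621088e+00, -2.10104722e-01]), 'dq': array([-0.0004514 , -0.00130093, -0.00201135,  0.00030969, -0.00073732,
       -0.00121118]), 'joint_efforts': array([-2.96736862e-04, -3.96987140e+01, -3.32339537e+01, -2.71493473e-04,
        4.21035744e-03, -8.52945618e-06]), 'eef_pos': array([ 0.25087669, -0.51676127,  0.2303952 ]), 'tcp_rot': array([-8.74719176e-04,  9.74590518e-01,  2.23992314e-01, -2.82150179e-05]), 'force': array([-0.06206726, -0.7378089 ,  0.20064146]), 'torque': array([-0.03916837,  0.00499473,  0.01612463]), 'finger_force': 0.0, 'opening': 0.08524500979519183}
```

View pics/top0.png

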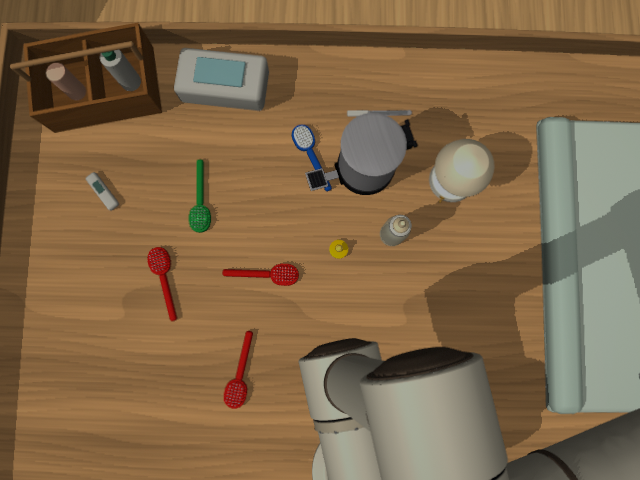

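View pics/scene0.png

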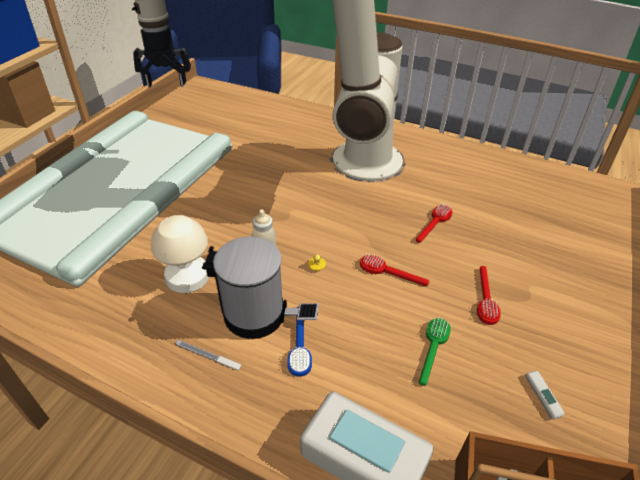

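Look-alikes: blue brush, head at top (303,138) with its handle running under the pedal pad at (318,180). Green brush is at (200,195), and red ones at (165,283), (262,273) and (240,370). I choose the blue one. The lid is at (373,142) in the top view, so the pedal points left (+y). The bottle (397,229), pacifier (339,249), file (380,113) and lamp (463,168) are clear of it.

```bash
cat > h.py <<'E'
import numpy as np, cv2
def ray(c,uv):
    K=c["intrinsics"]; uv=np.atleast_2d(np.float64(uv))
    p=cv2.undistortPoints(uv.reshape(-1,1,2),K,np.array([c["k1"],0,0,0,0])).reshape(-1,2)
    d=np.c_[p,np.ones(len(p))]@c["R"]; return -c["R"].T@c["t"],d
def onz(c,uv,z):
    o,d=ray(c,uv); return o+d*((z-o[2])/d[:,2])[:,None]
def cross(c1,u1,c2,u2):
    o1,d1=ray(c1,u1);o2,d2=ray(c2,u2);d1=d1[0];d2=d2[0]
    s=np.linalg.lstsq(np.c_[d1,-d2],o2-o1,rcond=None)[0]
    a=o1+s[0]*d1;b=o2+s[1]*d2;return (a+b)/2,np.linalg.norm(a-b)
def blue(img,roi):
    h=cv2.cvtColor(img,cv2.COLOR_BGR2HSV); m=cv2.inRange(h,(100,120,40),(130,255,255))
    k=np.zeros_like(m); x0,y0,x1,y1=roi; k[y0:y1,x0:x1]=m[y0:y1,x0:x1]; return k
E
python3 - <<'E'
from rig import arm
from h import *
T=arm.camera("top");S=arm.camera("scene")
def dark(c,roi,th=50):
    x0,y0,x1,y1=roi;m=(c["img"][y0:y1,x0:x1].max(2)<th).astype(np.uint8)
    n,l,s,ce=cv2.connectedComponentsWithStats(m);i=1+np.argmax(s[1:,4]);return ce[i]+[x0,y0],s[i]
pt,st=dark(T,(300,165,328,195));ps,ss=dark(S,(290,298,325,325))
print("pad",pt,st,ps,ss,cross(T,pt,S,ps),onz(T,pt,.037))
for n,c,roi in(("T",T,(280,115,340,200)),("S",S,(280,300,325,385))):
    m=blue(c["img"],roi);ys,xs=np.nonzero(m);uv=np.c_[xs,ys];P=onz(c,uv,.012)[:,:2]
    ctr=P.mean(0);v=cv2.PCACompute(P.astype(np.float32),None)[1][0];
    if v[0]<0:v=-v
    s=(P-ctr)@v;w=(P-ctr)@np.array([-v[1],v[0]]);print(n,len(P),"ax",v,"ends",ctr+v*s.min(),ctr+v*s.max(),"len",np.ptp(s),"w",np.ptp(w))
    for a in np.arange(s.min(),s.max(),.015):
        k=(s>=a)&(s<a+.015)
        if k.any():print("  %.3f w %.3f c %.3f"%(a-s.min(),np.ptp(w[k]),(w[k].min()+w[k].max())/2))
print("lid c",onz(T,[[373,143]],.172))
a=cv2.resize(T["img"][100:220,270:430],None,fx=4.9,fy=4.9,interpolation=cv2.INTER_CUBIC)
cv2.imwrite("pics/crop1.png",a)
E
```

```text
pad [316.54418605 178.78139535] [  8   5  18  18 215] [307.37853107 310.48022599] [ 10   7  16  12 177] (array([0.62989885, 0.10905633, 0.03216681]), np.float64(0.0034969680472895174)) [[0.62801293 0.11066658 0.037     ]]
T 303 ax [0.8747628  0.48455152] ends [0.61089571 0.08055605] [0.75684519 0.16140087] len 0.16684464026297563 w 0.0471092843405391
  0.000 w 0.015 c 0.002
  0.015 w 0.003 c -0.004
  0.045 w 0.014 c 0.000
  0.060 w 0.015 c -0.000
  0.075 w 0.015 c -0.001
  0.090 w 0.014 c -0.001
  0.105 w 0.041 c -0.002
  0.120 w 0.047 c -0.003
  0.135 w 0.047 c -0.003
  0.150 w 0.043 c -0.003
  0.165 w 0.016 c -0.003
S 326 ax [0.89606106 0.44393083] ends [0.6142344  0.08154424] [0.765482   0.15647605] len 0.16879162751471793 w 0.04588039988435115
  0.000 w 0.000 c -0.005
  0.030 w 0.011 c -0.001
  0.045 w 0.013 c 0.000
  0.060 w 0.013 c 0.001
  0.075 w 0.014 c -0.000
  0.090 w 0.012 c 0.001
  0.105 w 0.040 c -0.001
  0.120 w 0.046 c 0.000
  0.135 w 0.046 c 0.000
  0.150 w 0.043 c -0.000
  0.165 w 0.023 c -0.000
lid c [[ 6.68627054e-01 -2.69219484e-05  1.72000000e-01]]
```

View pics/crop1.png

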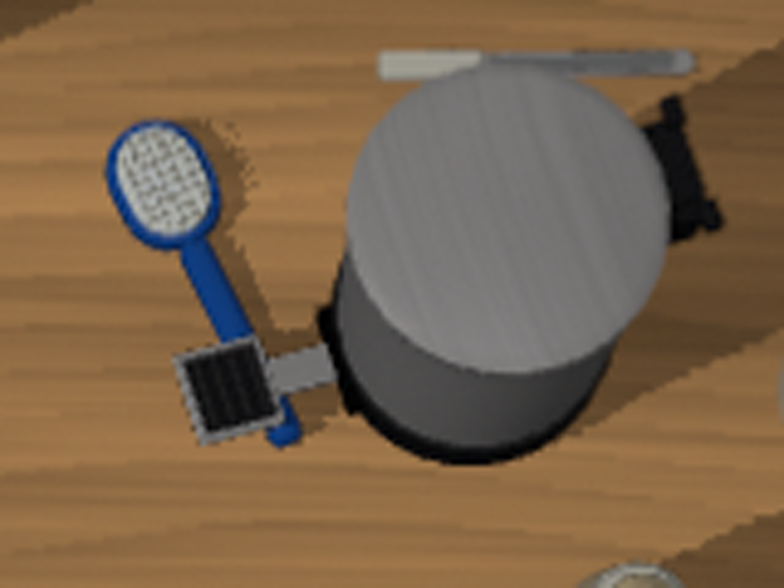

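The crop confirms the choice: the blue brush's handle runs under the pad and bar, its end shows at crop (285,430), and the head at (165,185) is clear. The numbers fit: brush 168 mm long, 47 mm wide, pad 117 mm from the bin's axis. The plan is to straddle the handle just behind the head with fingers partly open and push on the head's shoulders along the brush's axis.

```bash
cat >> h.py <<'E'
from scipy.spatial.transform import Rotation as Ro
def quat(ydir,zdir=(0,0,-1)):
    z=np.array(zdir,float);z/=np.linalg.norm(z);y=np.array(ydir,float);y-=z*(y@z);y/=np.linalg.norm(y)
    q=Ro.from_matrix(np.c_[np.cross(y,z),y,z]).as_quat();return q[[3,0,1,2]]
E
python3 - <<'E'
from rig import arm
from h import *
u=np.array([.886,.465,0]);u/=np.linalg.norm(u);o=np.array([.687,.120,0]);p=np.array([-u[1],u[0],0])
q0=np.array(arm.read_state()["joint_pos"])
c=[]
for s in(1,-1):
    q=quat(s*p);j=arm.ik(o+u*.003+[0,0,.3],q);print(s,j)
    if j is not None:c.append((np.abs(j-q0).max(),s))
s=min(c)[1];q=quat(s*p)
arm.set_gripper(.032);print(arm.read_state()["opening"])
arm.goto([.4,-.3,.4],q)
arm.goto(o+u*.003+[0,0,.3],q)
print(arm.servo_line(o+u*.003+[0,0,.06]))
st=arm.read_state();print(st["t"],st["eef_pos"],st["force"])
T=arm.camera("top");S=arm.camera("scene")
cv2.imwrite("pics/pre.png",np.hstack([cv2.resize(S["img"][220:400,200:350],None,fx=2.6,fy=2.6),cv2.resize(T["img"][60:240,240:390],None,fx=2.6,fy=2.6)]))
E
```

```text
1 [ 2.16610120e-03  4.56653910e-01  1.09696861e+00 -4.44089210e-16
  1.58797013e+00 -2.05194450e+00]
-1 [ 2.16610120e-03  4.56653910e-01  1.09696861e+00 -4.44089210e-16
  1.58797013e+00  1.08964816e+00]
0.0315504826914675
False
5.5833 [0.69048507 0.12143499 0.06125588] [ 0.68743162 -0.40328638  0.99878131]
```

View pics/pre.png

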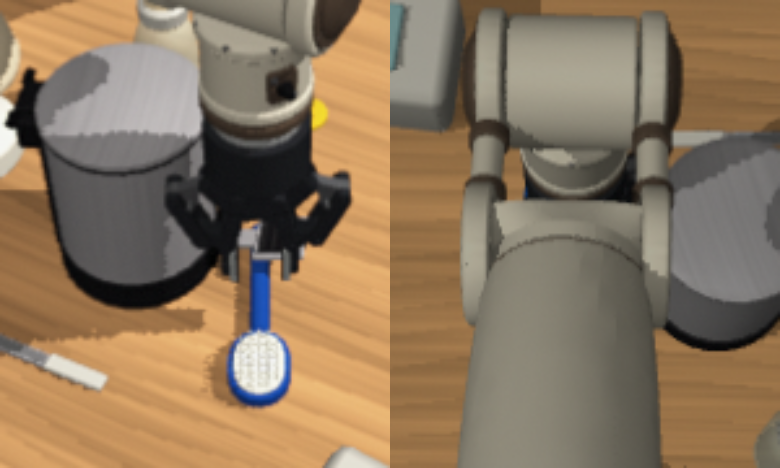

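The view shows the fingers straddling the handle, behind the head (left pane, about (262,250)). The bin-side knuckle at (180,190) passes close to the bin, so I tilt the tool away from it before going down.

```bash
python3 - <<'E'
from rig import arm
from h import *
u=np.array([.886,.465,0]);u/=np.linalg.norm(u);o=np.array([.687,.120,0]);p=np.array([-u[1],u[0],0])
R=Ro.from_quat(np.roll(arm.read_state()["tcp_rot"],-1)).as_matrix();s=np.sign(R[:,1]@p)
a=np.radians(12);q=quat(s*p,-p*np.sin(a)-np.array([0,0,1])*np.cos(a))
b=o+u*.003
arm.servo_line(b+[0,0,.06],q)
print(arm.servo_line(b+[0,0,.006],feed=.06,contact_N=4))
st=arm.read_state();print(st["t"],st["eef_pos"],st["force"])
z=max(st["eef_pos"][2],.006)
arm.servo_line(o+u*.088+[0,0,z],feed=.05,contact_N=12)
st=arm.read_state();print(st["t"],st["eef_pos"],st["force"])
arm.servo_line(o+u*.075+[0,0,z])
arm.servo_line(o+u*.075+[0,0,.2])
arm.goto([.55,.30,.30],q)
T=arm.camera("top");S=arm.camera("scene");print(arm.read_state()["t"])
cv2.imwrite("pics/post.png",np.hstack([cv2.resize(S["img"][220:400,200:350],None,fx=2.6,fy=2.6),cv2.resize(T["img"][60:240,240:390],None,fx=2.6,fy=2.6)]))
E
```

```text
False
7.0917 [0.69015093 0.12149536 0.006636  ] [ 0.36637133 -0.24753921 -0.30099662]
8.9417 [0.76484715 0.1608591  0.00673875] [ 0.28491533 -0.07701981 -0.35199944]
11.7833
```

View pics/post.png

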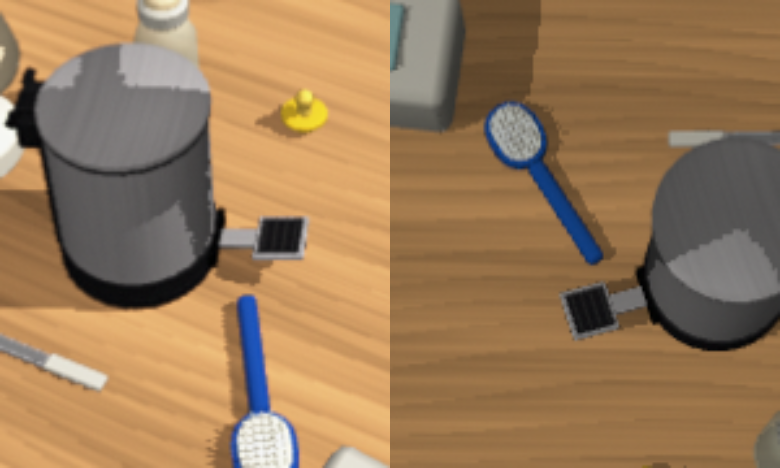

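The brush now lies clear of the pedal: handle end at right-pane (595,258), pad at (590,308), about 20 mm apart. The bin has not moved. Next I re-measure the pad and press it.

```bash
python3 - <<'E'
from rig import arm
from h import *
T=arm.camera("top");S=arm.camera("scene")
def dark(c,roi,th=50):
    x0,y0,x1,y1=roi;m=(c["img"][y0:y1,x0:x1].max(2)<th).astype(np.uint8)
    n,l,s,ce=cv2.connectedComponentsWithStats(m);i=1+np.argmax(s[1:,4]);return ce[i]+[x0,y0],s[i]
pt,st=dark(T,(300,165,328,195));ps,ss=dark(S,(290,298,325,325))
P,e=cross(T,pt,S,ps);print("pad",P,e,st[4],ss[4])
pad=np.array([P[0],P[1],0]) if e<.006 else np.array([.629,.110,0])
ax=pad-[.6686,0,0];print("dist",np.linalg.norm(ax));ax/=np.linalg.norm(ax);t=np.array([-ax[1],ax[0],0])
a=np.radians(15);zd=-ax*np.sin(a)-np.array([0,0,1])*np.cos(a)
q0=np.array(arm.read_state()["joint_pos"])
c=[]
for s in(1,-1):
    j=arm.ik(pad+[0,0,.2],quat(s*t,zd))
    if j is not None:c.append((np.abs(j-q0).max(),s))
print(c);q=quat(min(c)[1]*t,zd)
arm.set_gripper(0)
tgt=pad-ax*.001
arm.goto(tgt+ax*.05+[0,0,.25],q)
arm.servo_line(tgt+ax*.02+[0,0,.10]); arm.servo_line(tgt+[0,0,.05],feed=.08)
st=arm.read_state();print(st["t"],st["eef_pos"],st["force"])
for z in(.04,.033,.027,.021,.017,.014,.012,.010,.008):
    h=arm.servo_line(tgt+[0,0,z],feed=.04,contact_N=20)
    st=arm.read_state();print(z,h,round(st["t"],2),st["eef_pos"].round(4),st["force"].round(1))
    if h or st["force"][2]>18:break
T=arm.camera("top");S=arm.camera("scene")
cv2.imwrite("pics/press.png",np.hstack([cv2.resize(S["img"][180:400,180:350],None,fx=2.3,fy=2.3),cv2.resize(T["img"][60:280,240:410],None,fx=2.3,fy=2.3)]))
E
```

```text
pad [0.6299017  0.10909494 0.03209495] 0.003414623264525922 215 174
dist 0.11575519692497382
[(np.float64(1.4667970378310067), 1), (np.float64(1.6747956157587864), -1)]Traceback (most recent call last):
  File "<stdin>", line 20, in <module>
rig.PlanningError: the arm cannot take that pose within its joint ranges
```

```bash
python3 - <<'E'
from rig import arm
from h import *
pad=np.array([.6299,.1094,0]);ax=pad-[.6686,0,0];ax/=np.linalg.norm(ax);t=np.array([-ax[1],ax[0],0])
for d in(0,10,15):
  a=np.radians(d);zd=-ax*np.sin(a)-np.array([0,0,1])*np.cos(a)
  for s in(1,-1):
    print(d,s,[(lambda j:None if j is None else j.round(2).tolist())(arm.ik(pad+ax*k+[0,0,z],quat(s*t,zd))) for k,z in((.03,.25),(.02,.1),(0,.05),(0,.01))])
E
```

```text
0 1 [[0.03, 0.3, 1.39, -0.0, 1.45, 2.83], [0.01, 0.44, 1.53, -0.0, 1.18, 2.81], [-0.02, 0.51, 1.54, -0.0, 1.1, 2.78], [-0.02, 0.57, 1.54, -0.0, 1.03, 2.78]]
0 -1 [[0.03, 0.3, 1.39, -0.0, 1.45, -0.31], [0.01, 0.44, 1.53, -0.0, 1.18, -0.33], [-0.02, 0.51, 1.54, -0.0, 1.1, -0.36], [-0.02, 0.57, 1.54, -0.0, 1.03, -0.36]]
10 1 [[0.11, 0.29, 1.41, -0.17, 1.4, 2.94], [0.1, 0.43, 1.54, -0.19, 1.13, 2.97], [0.06, 0.5, 1.56, -0.19, 1.04, 2.96], [0.06, 0.56, 1.56, -0.2, 0.98, 2.98]]
10 -1 [[0.11, 0.29, 1.41, -0.17, 1.4, -0.2], [0.1, 0.43, 1.54, -0.19, 1.13, -0.17], [0.06, 0.5, 1.56, -0.19, 1.04, -0.18], [0.06, 0.56, 1.56, -0.2, 0.98, -0.17]]
15 1 [None, None, None, None]
15 -1 [[0.15, 0.29, 1.42, -0.26, 1.38, -0.14], [0.14, 0.44, 1.55, -0.29, 1.12, -0.08], [0.1, 0.51, 1.57, -0.3, 1.03, -0.09], [0.1, 0.57, 1.57, -0.31, 0.97, -0.06]]
```

```bash
python3 - <<'E'
from rig import arm
from h import *
pad=np.array([.6299,.1094,0]);ax=pad-[.6686,0,0];ax/=np.linalg.norm(ax);t=np.array([-ax[1],ax[0],0])
a=np.radians(15);zd=-ax*np.sin(a)-np.array([0,0,1])*np.cos(a);q=quat(-t,zd)
tgt=pad-ax*.001
arm.goto(tgt+ax*.05+[0,0,.25],q)
arm.servo_line(tgt+ax*.02+[0,0,.10]); arm.servo_line(tgt+[0,0,.05],feed=.08)
st=arm.read_state();print(st["t"],st["eef_pos"],st["force"])
for z in(.04,.033,.027,.021,.017,.014,.012,.010,.008):
    h=arm.servo_line(tgt+[0,0,z],feed=.04,contact_N=20)
    st=arm.read_state();print(z,h,round(st["t"],2),st["eef_pos"].round(4),st["force"].round(1))
    if h or st["force"][2]>18:break
T=arm.camera("top");S=arm.camera("scene")
cv2.imwrite("pics/press.png",np.hstack([cv2.resize(S["img"][180:400,180:350],None,fx=2.3,fy=2.3),cv2.resize(T["img"][60:280,240:410],None,fx=2.3,fy=2.3)]))
E
```

```text
15.725 [0.63058561 0.10851859 0.05032955] [0.07059298 0.21463579 0.70192009]
0.04 False 16.12 [0.6299 0.1085 0.0396] [-0.   0.1 -0.5]
0.033 False 16.45 [0.6308 0.1086 0.0338] [-2.1  1.7  5.2]
0.027 False 16.75 [0.6306 0.1088 0.0275] [-0.9  2.8  4.6]
0.021 False 17.05 [0.6299 0.1084 0.0207] [-1.3  1.5  3.3]
0.017 False 17.3 [0.63   0.1083 0.0168] [-0.2 -0.3  0.9]
0.014 False 17.55 [0.6306 0.1083 0.0153] [-4.6  0.6  9. ]
0.012 False 17.8 [0.6308 0.1083 0.0149] [-9.9  1.2 18.9]
```

View pics/press.png

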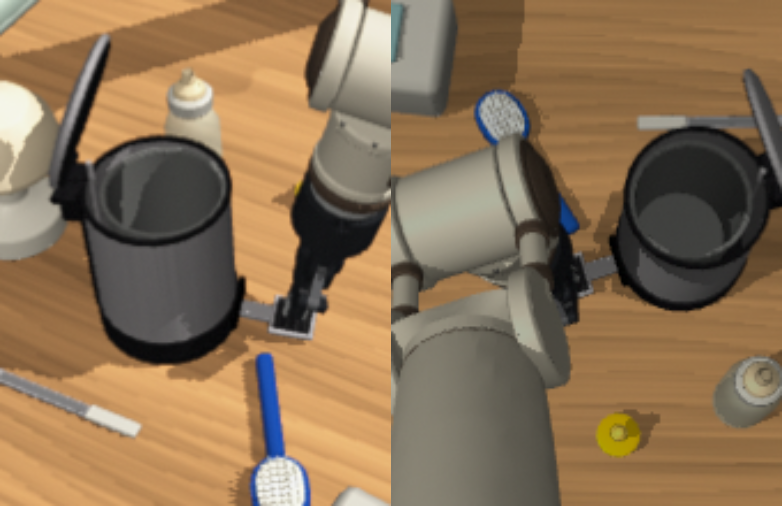

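The lid stands wide open at left-pane (85,110), the fingers are on the pad at (292,318), the brush is clear and the force has risen sharply at the stop. I check that it holds steady, then hand in.

```bash
python3 - <<'E'
from rig import arm
arm.wait(.5);s=arm.read_state();print(s["t"],s["eef_pos"],s["force"])
if s["force"][2]>8: print(arm.hand_in())
E
```

```text
18.4 [0.630776   0.10828185 0.0149123 ] [-8.67491707  0.61612065 19.10247087]
the job is handed in; nothing more can be done
None
```

I slid the blue brush clear of the pedal along the table, and the fingertips are holding the pedal down at its stop with about 19 N and the lid wide open; I handed the job in at about 18 s and no verdict was returned.

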